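Fit a label holder into a parts rack's sprung edge rail and hold it home

TASK

Lift the loose lid off the parts tin by its knob and set it gently flat on the bench, knob up, then let go of it. Take the label holder out of the tin, push its tongue down behind the lip of the small rack's front edge until the shoulders are fully home against the spring, and finish there still gripping it and holding it pressed home: it springs back up if let go. Leave the mug, the jar and the spool alone.

Things in the scene. Friction and masses are not known exactly. Their poses are not given: they have to be found in the camera images.
- tin: Round steel tin, 120 mm across, wall 3 mm, rim 92 mm above the bench, fixed. Origin: centre of its underside; z up. Inside, a wooden block (84 mm along the tin's y, 36 mm along x, top 28 mm above the bench) has a 7 by 54 mm slot along the tin's y through the tin's axis, where the label holder stands upright under the lid.
- lid: Loose round steel lid on the tin, 0.15 kg: disc 128 mm across, 5 mm thick, with a plug below it (108 mm across, 6 mm deep). Origin: centre of the plug's underside, z up; it lies 86 mm above the bench on the tin, at bench height when the lid lies on the bench. Black knob on the axis: 26 mm across from 19 to 41 mm above the origin, 14 mm neck below.
- holder: White T-shaped plastic plate, 5 mm thick (its x), 40 g, both faces alike. Lower tongue 50 mm wide (y), 22 mm high; above it the label plate, 80 wide, 50 high, whose overhanging lower corners are the shoulders. Origin: centre of the tongue's lower edge, z up. Starts upright in the tin, its y along the tin's y, origin 6 and top 78 mm above the bench. Grip the plate's upper half across its thickness.
- rack: Small plywood rack fixed to the bench, 220 mm wide (y), 175 mm deep, board top 80 mm above the bench, low trays at its rear (106 mm high, from 94 mm behind the slot). Its front edge (-x side, towards the robot) carries an aluminium rail with the label slot. Origin: on the bench under the slot's middle; z up, -x outward, y along the slot.
- slot (a point): Middle of the slot's mouth, 90 mm above the bench, level with the tops of its end blocks; axes as the rack's. Slot 58 mm long (y), 9 wide (x), between a back strip (+x side, top 8 mm above the mouth) and the lip (-x side, upper edge flared outward). End blocks reach 45 mm either side. Fully home, the holder's shoulders sit on the end blocks and its origin is 22 mm below this point.
- foot (a joint): Sprung foot in the bottom of the slot, reading how far it is pushed down (m): 0 at rest, when its top is 14 mm below the mouth; 0.008 when the holder is fully home; hard stop at 0.011. It pushes up with about 2 N at 0 and 8 N at 0.008 and lifts the holder again if that is let go.
- mug: Bystander: white mug, 80 mm across, 90 mm high, on the bench. Origin: centre of its underside.
- jar: Bystander: closed jar, 60 mm across, 85 mm high, on the bench. Origin: centre of its underside.
- spool: Bystander: grey spool, 64 mm across, 40 mm high, on the bench beyond the work. Origin: centre of its underside.
Mind the look-alikes: they are no part of the job. Of the things that look like the lid, the largest one is meant.

How it is judged:
By the outcome, as a careful person would: the job done as asked, in the order asked, and still so for the second after the job is handed in, while the arm keeps its last pose, push and grip.
It also fails if it takes over 59 s, if anything falls off the work surface, if the arm or the gripper's body presses on something with over 40 N, if the wrist force passes 120 N, or if a joint passes its speed limit or range.

ROBOT

A 6-joint arm with a two-finger parallel gripper is mounted at the origin on the work surface. World frame = base frame: x ahead of the robot, y to its left, z up, the work surface at z = 0. Lengths are in m, angles in degrees, forces in N, time in s.
With the tool pointing down it reaches from about 0.325 to 0.9 m from the base axis. Payload 6.1 kg.
Tool frame: the origin (TCP) lies on the mounting face of the last link; the fingertips stand 173 mm ahead of it and the grasp point (between the pads) lies 155 mm ahead of it (grip_depth is the distance from the TCP to the grasp point, in m); z points along the fingers, y is the line along which they close (so a half turn about z gives the same grasp; the last joint's range is limited). The gripper opens to 85 mm and grips with 20 to 120 N. Pads are 22 mm wide; open, the fingers measure 114 mm over their backs; the gripper's body (76 mm by 85 mm) begins 54 mm behind the grasp point. The pads swing forward as they close: fully open they stand 13 mm farther back than shut.
Start: joints at [-82.569, 12.628, 87.462, -0, 79.91, -7.225], TCP at [0.158, -0.605, 0.405] pointing down, gripper open.
Joint ranges: [-170.65, 170.65], [-52.31, 119.04], [5.05, 147.46], [-71.25, 251.25], [11.57, 151.72], [-153.62, 153.62]. Speed limits (degrees/s): [147.25, 147.25, 172.46, 180, 180, 180].

INTERFACE

Orientations are given as [roll, pitch, yaw] about the fixed x, y, z axes, in that order (R = Rz(yaw) Ry(pitch) Rx(roll)).
In Python, from workcell import * gives the robot as it stands.
- The arm moves only by the tool move_arm, never from a script. Its argument "targets" is a list of rows, each a list of 5 numbers: the finger opening in mm, from 0 to 85.4, then the shift along the world's x, y, z in mm, then the turn about the world's z in rad. A call has exactly 8 rows; each row shifts and turns the commanded pose from where the row before left it; what a row does not reach is not made up. A row lasts 1/12 s, in which the tool goes at most 41.7 mm and 7.16 degrees, less where a joint would pass 70% of its speed; a pose out of reach is approached as far as the arm can. A call with a gripper value outside its range is refused whole. The fingers move at their own pace and stop on an object; "squeeze" is the grip in N (left out, the last holds). Time passes only in rows, so rows that do not move let the fingers close, or fill a call up. It gives the time, the measured TCP pose, the force, the opening and the grip force at its end, in the units of the state.
- read_state(): the state, without advancing time (a new reading comes with each control period).
- grab_frame(name): name is "side" or "top" or "wrist"; returns the picture (384x512x3 uint8, blue, green, red); there is no depth.
- camera_params(name): a dict with "fx", "fy", "cx", "cy" (pixels), "rvec" (rotation vector, rad) and "tvec" (3), from world to camera coordinates, as OpenCV has them; the wrist camera has in their place "hand_eye" (4x4, takes a point from camera to tool coordinates, whose origin is the TCP and whose axes are the flange's). Camera axes: x right, y down, z forward; pixel columns grow to the right and rows downward; lengths in m; the calibration is good to about 2 mm. A picture is of the moment at which its call begins: read the wrist's pose just before it. camera_params takes no time and is no camera call.
- hand_in(): hands the job in; it is judged then, once.
The state is a dict: "time_s": time; "q": joint angles; "joint_velocities": joint speeds; "tau": joint torques, N m; "ee_pos": TCP position; "eef_rot": TCP orientation; "wrist_force": force on the tool from outside, world axes, zero at the start; "ft_torque": the same for the moment, N m; "width": finger opening in m; "finger_force": force on a finger pad.
Only numpy, scipy, OpenCV 4.12 (cv2) and the standard library are available. Lean on these libraries where they do the work, as an engineer would, in place of code of your own. Each camera call takes 0.05 s, during which the arm holds its last target. There are 200 camera calls.

## Working session

There is one attempt and no reset: what is moved stays moved. The work goes in short steps, Python scripts to look and compute and a tool call to move; the robot and the scene stay as the last step left them, time stands still between calls to the robot, and variables do not carry over. Pictures are saved under pics/ and viewed, at most 10 in all, crops included, and the job is handed in when it is done.

Besides the shell and the picture viewer there is one more tool, called after "Call:" in YAML: its name, and indented under it one key for each argument. move_arm: Moves the arm, as the interface text tells. Its arguments: {"type":"object","properties":{"targets":{"type":"array"},"squeeze":{"type":"number"}},"required":["targets"]}

```bash
mkdir -p pics; ls
cat > h.py <<'E'
from workcell import *
import numpy as np, cv2
from scipy.spatial.transform import Rotation as R
def cam(name, st=None):
    p=camera_params(name)
    K=np.array([[p["fx"],0,p["cx"]],[0,p["fy"],p["cy"]],[0,0,1.]])
    if "hand_eye" in p:
        st=st or read_state()
        T=np.eye(4); T[:3,:3]=R.from_euler('xyz',st["eef_rot"],degrees=True).as_matrix(); T[:3,3]=st["ee_pos"]
        T=T@np.array(p["hand_eye"]); return K,T[:3,:3],T[:3,3]
    Rm=cv2.Rodrigues(np.array(p["rvec"],float))[0]; t=np.array(p["tvec"],float).ravel()
    return K,Rm.T,-Rm.T@t
def onz(c,uv,z):
    K,Rw,o=c; uv=np.atleast_2d(np.array(uv,float))
    d=np.c_[uv,np.ones(len(uv))]@np.linalg.inv(K).T@Rw.T
    return o+d*((z-o[2])/d[:,2])[:,None]
def proj(c,P):
    K,Rw,o=c; q=(np.atleast_2d(P)-o)@Rw@K.T; return q[:,:2]/q[:,2:]
E
python3 - <<'E'
from h import *
s=read_state(); print(s)
a=grab_frame("top"); b=grab_frame("side"); w=grab_frame("wrist")
for n,i in(("top0",a),("side0",b),("wrist0",w)): cv2.imwrite(f"pics/{n}.png",i)
cv2.imwrite("pics/all0.png",np.vstack([np.hstack([a,b])])[:, :])
for n in("top","side","wrist"):
    c=cam(n,s); print(n,c[0][0],c[2],c[1][:,2])
im=cv2.resize(a,(800,600)); cv2.imwrite("pics/top0b.png",im)
E
```

```text
pics
{'time_s': 0.0, 'q': array([-8.25702308e+01,  1.26765768e+01,  8.75267935e+01,  3.38871487e-03,
        7.99106494e+01, -7.22683573e+00]), 'joint_velocities': array([-0.00231496, -0.09336844,  0.094747  ,  0.03354814,  0.0406648 ,
        0.05253762]), 'tau': array([ 8.50637716e-04, -4.96891379e+01, -3.89404821e+01, -3.14440003e-04,
        1.10391568e-02, -2.24131020e-05]), 'ee_pos': array([ 0.15809117, -0.60439261,  0.40357497]), 'eef_rot': array([-1.79887306e+02, -1.76520630e-02,  1.46559906e+01]), 'wrist_force': array([ 0.53419635,  0.74874671, -0.05353509]), 'ft_torque': array([ 0.0515165 ,  0.00385058, -0.03517386]), 'finger_force': 0.0, 'width': 0.08535168162922621}
top [426.77057297   0.         255.81565173] [0.34482493 0.01443841 1.47344154] [ 0.15626191  0.00225238 -0.98771309]
side [491.48771905   0.         252.50429336] [-0.82937675 -0.06609616  1.30654711] [ 0.75213844  0.02657019 -0.65846928]
wrist [270.26790613   0.         256.17144367] [ 0.23811468 -0.5841084   0.37424764] [-0.31031558 -0.07873795 -0.94736718]
```

View pics/top0.png

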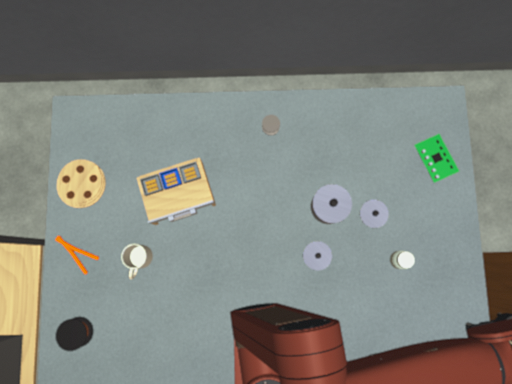

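View pics/side0.png

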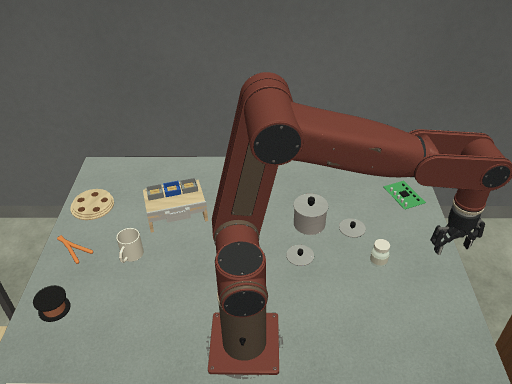

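Top view: the lid on the tin is at (332,204). The look-alikes are smaller lids at (375,213) and (317,255), plus the spool at (271,124). The mug is at (137,256), the jar at (403,260), and the rack at (175,190) with its rail near (181,214). I choose the largest, (332,204), which the side view at (311,212) shows raised on the tin.

Run:
```python
from h import *
a=cv2.imread("pics/top0.png"); b=cv2.imread("pics/side0.png")
ct=cam("top"); cs=cam("side")
# lids: purple-ish grey in the top view
hsv=cv2.cvtColor(a,cv2.COLOR_BGR2HSV)
print("hsv lid",hsv[190,332],hsv[215,320],"bench",hsv[240,240],"knob",hsv[203,333])
m=((hsv[...,0]>108)&(hsv[...,0]<130)&(hsv[...,2]>120)).astype(np.uint8)
for c in cv2.findContours(m,0,2)[0]:
    if cv2.contourArea(c)<150: continue
    (u,v),r=cv2.minEnclosingCircle(c); x,y,w,h=cv2.boundingRect(c)
    print("blob",(u,v),r,"A",cv2.contourArea(c),"z.097",onz(ct,(u,v),.097)[0],"d",np.linalg.norm(onz(ct,(u+r,v),.097)-onz(ct,(u-r,v),.097)))
def knob(img,box,c,z):
    x0,y0,x1,y1=box; g=img[y0:y1,x0:x1].max(2)<70
    vv,uu=np.nonzero(g); uv=(uu.mean()+x0,vv.mean()+y0); print("knob",uv,g.sum(),onz(c,uv,z)[0])
knob(a,(322,192,345,214),ct,.122); knob(b,(303,192,320,210),cs,.118)
A=cv2.resize(a[145:265,110:230],(400,400),interpolation=cv2.INTER_CUBIC)
B=cv2.resize(a[145:265,280:400],(400,400),interpolation=cv2.INTER_CUBIC)
cv2.imwrite("pics/crop1.png",np.hstack([A,B]))
```

```text
hsv lid [113  29 196] [115  29 194] bench [ 88  21 156] knob [12 22 59]
blob (316.751220703125, 255.51931762695312) 14.466547966003418 A 600.5 z.097 [ 0.35023016 -0.17165051  0.097     ] d 0.09212222683809936
blob (373.84832763671875, 213.18539428710938) 14.214777946472168 A 580.5 z.097 [ 0.48112517 -0.36227791  0.097     ] d 0.09177657399800203
blob (331.8208923339844, 203.52984619140625) 19.616554260253906 A 1124.5 z.097 [ 0.5158658  -0.22818053  0.097     ] d 0.12725369934894787
blob (169.94827270507812, 178.11380004882812) 12.083792686462402 A 304.5 z.097 [0.61287044 0.29857201 0.097     ] d 0.07949621249010397
knob (np.float64(333.15625), np.float64(202.375)) 32 [ 0.51636396 -0.22821757  0.122     ]
knob (np.float64(310.8235294117647), np.float64(200.6078431372549)) 51 [ 0.51127086 -0.2305397   0.118     ]
```

View pics/crop1.png

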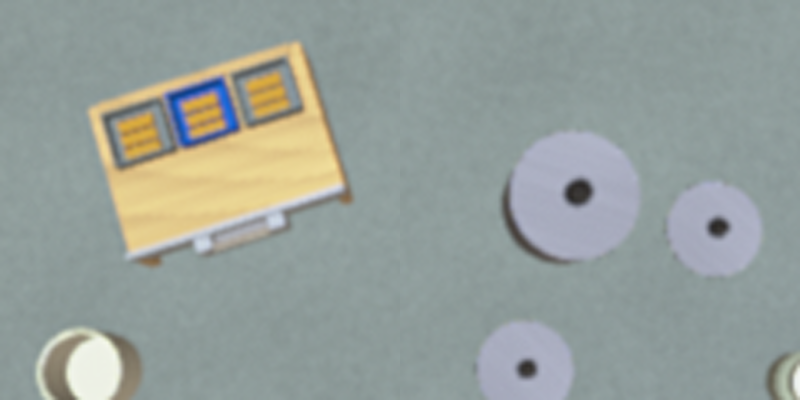

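The crop shows the lid at crop (575,195) as the largest disc, about 127 mm across, raised on the tin. The small lids are about 92 mm. The knob and disc fits agree on (0.516, -0.228). The rack rail's end blocks run from crop (195,243) to (290,215).

Call:
move_arm:
  targets:
    - [85,27.5,29,0,0]
    - [85,27.5,29,0,0]
    - [85,27.5,29,0,0]
    - [85,27.5,29,0,0]
    - [85,27.5,29,0,0]
    - [85,27.5,29,0,0]
    - [85,27.5,29,0,0]
    - [85,27.5,29,0,0]

```text
time_s: 0.82
ee_pos: [0.379, -0.3709, 0.4046]
eef_rot: [-180.0, -0.0, 14.6]
wrist_force: [1.1, 0.3, 0.5]
width: 0.0849
finger_force: 0.0
```

Call:
move_arm:
  targets:
    - [85,27,29,0,0]
    - [85,27,29,0,0]
    - [85,27,29,-10,0]
    - [85,27,29,-15,0]
    - [85,15,15,-15,0]
    - [85,0,0,0,0]
    - [85,0,0,0,0]
    - [85,0,0,0,0]

```text
time_s: 1.48
ee_pos: [0.5004, -0.2425, 0.3651]
eef_rot: [180.0, 0.0, 14.7]
wrist_force: [0.0, 0.1, -0.1]
width: 0.0847
finger_force: 0.0
```

Run:
```python
from h import *
s=read_state(); w=grab_frame("wrist"); cv2.imwrite("pics/w1.png",w); c=cam("wrist",s); print(s["ee_pos"],s["eef_rot"],s["q"])
g=(w.max(2)<70).astype(np.uint8)
pk=proj(c,[.5155,-.229,.122])[0]; print("pred",pk)
n,l,st,ce=cv2.connectedComponentsWithStats(g)
for i in range(1,n):
    if 100<st[i,4]<6000: print(st[i],ce[i],onz(c,ce[i],.122)[0])
```

```text
[ 0.50043786 -0.2425171   0.36507114] [1.79989260e+02 3.35472946e-02 1.46706984e+01] [-3.39712820e+01  5.05796140e+00  1.00293283e+02 -3.34691652e-02
  7.46628628e+01  4.13668730e+01]
pred [244.18816676 185.0890914 ]
[232 167  28  32 719] [245.86926287 182.2364395 ] [ 0.51822812 -0.22975331  0.122     ]
[358 205  18  16 206] [366.48058252 212.80582524] [ 0.51786408 -0.33605     0.122     ]
```

View pics/w1.png

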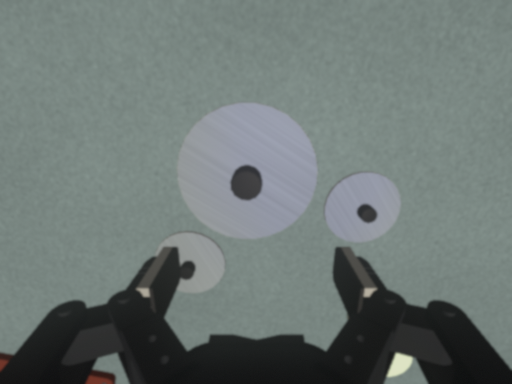

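The wrist view shows the lid's knob at (246,182), which casts to (0.518,-0.230) at knob height. That agrees with the top view, so I go down onto it.

Call:
move_arm:
  targets:
    - [85,16.5,13.5,-15,0]
    - [85,0,0,-25,0]
    - [85,0,0,-25,0]
    - [85,0,0,-15,0]
    - [85,0,0,-10,0]
    - [60,0,0,0,0]
    - [40,0,0,0,0]
    - [20,0,0,0,0]
  squeeze: 40

```text
time_s: 2.2
ee_pos: [0.5176, -0.2296, 0.2767]
eef_rot: [179.9, -0.1, 14.6]
wrist_force: [0.5, -0.3, -0.0]
width: 0.0512
finger_force: 0.0
```

Call:
move_arm:
  targets:
    - [15,0,0,0,0]
    - [15,0,0,0,0]
    - [15,0,0,0,0]
    - [15,0,0,0,0]
    - [15,0,0,5,0]
    - [15,0,0,10,0]
    - [15,0,0,10,0]
    - [15,0,0,0,0]

```text
time_s: 2.87
ee_pos: [0.518, -0.229, 0.3028]
eef_rot: [179.8, -0.2, 14.7]
wrist_force: [0.6, -0.3, -2.1]
width: 0.0244
finger_force: 39.5
```

Call:
move_arm:
  targets:
    - [15,0,0,25,0]
    - [15,-5,25,10,0]
    - [15,-5,35,0,0]
    - [15,-10,38,0,0]
    - [15,-10,38,0,0]
    - [15,-10,38,0,0]
    - [15,0,35,-15,0]
    - [15,0,0,-25,0]

```text
time_s: 3.53
ee_pos: [0.4777, -0.0149, 0.2976]
eef_rot: [180.0, -0.4, 14.9]
wrist_force: [2.2, -2.8, -1.5]
width: 0.0247
finger_force: 39.9
```

Call:
move_arm:
  targets:
    - [15,0,0,-25,0]
    - [15,0,0,-25,0]
    - [15,0,0,-20,0]
    - [15,0,0,-12,0]
    - [15,0,0,-8,0]
    - [15,0,0,0,0]
    - [15,0,0,0,0]
    - [15,0,0,0,0]

```text
time_s: 4.2
ee_pos: [0.4779, -0.0198, 0.2061]
eef_rot: [179.9, -0.1, 14.7]
wrist_force: [-0.5, 0.0, -1.5]
width: 0.0244
finger_force: 39.9
```

Call:
move_arm:
  targets:
    - [15,0,0,-5,0]
    - [15,0,0,-4,0]
    - [15,0,0,-2,0]
    - [15,0,0,-1,0]
    - [15,0,0,-1,0]
    - [15,0,0,0,0]
    - [15,0,0,0,0]
    - [15,0,0,0,0]

```text
time_s: 4.87
ee_pos: [0.4773, -0.0197, 0.1921]
eef_rot: [180.0, -0.0, 14.7]
wrist_force: [-0.4, -0.5, -1.5]
width: 0.0245
finger_force: 39.9
```

Call:
move_arm:
  targets:
    - [15,0,0,-0.5,0]
    - [15,0,0,0,0]
    - [15,0,0,-0.5,0]
    - [15,0,0,0,0]
    - [15,0,0,0,0]
    - [15,0,0,0,0]
    - [15,0,0,0,0]
    - [15,0,0,0,0]

```text
time_s: 5.53
ee_pos: [0.4772, -0.0196, 0.191]
eef_rot: [-180.0, -0.0, 14.7]
wrist_force: [0.8, 0.2, -1.7]
width: 0.0249
finger_force: 39.9
```

Call:
move_arm:
  targets:
    - [15,0,0,-0.5,0]
    - [15,0,0,0,0]
    - [15,0,0,-0.5,0]
    - [15,0,0,0,0]
    - [15,0,0,-0.5,0]
    - [15,0,0,0,0]
    - [15,0,0,0,0]
    - [15,0,0,0,0]

```text
time_s: 6.2
ee_pos: [0.4773, -0.0196, 0.1906]
eef_rot: [-180.0, 0.0, 14.7]
wrist_force: [-7.1, 0.5, 12.5]
width: 0.0246
finger_force: 41.4
```

Contact is at z = 0.1906, as expected. I ease off, release, and rise.

Call:
move_arm:
  targets:
    - [15,0,0,0.7,0]
    - [15,0,0,0,0]
    - [40,0,0,0,0]
    - [60,0,0,0,0]
    - [85,0,0,0,0]
    - [85,0,0,0,0]
    - [85,0,0,0,0]
    - [85,0,0,0,0]

```text
time_s: 6.87
ee_pos: [0.4772, -0.0197, 0.1901]
eef_rot: [180.0, 0.0, 14.7]
wrist_force: [0.6, -0.5, 0.3]
width: 0.0847
finger_force: 0.0
```

Call:
move_arm:
  targets:
    - [85,0,0,10,0]
    - [85,0,0,25,0]
    - [85,0,0,35,0]
    - [85,0,0,35,0]
    - [85,0,-20,35,0]
    - [85,0,-35,20,0]
    - [85,0,-35,0,0]
    - [85,0,0,0,0]

```text
time_s: 7.53
ee_pos: [0.4778, -0.1141, 0.3537]
eef_rot: [179.6, -0.2, 14.5]
wrist_force: [-0.2, -0.8, -0.4]
width: 0.0847
finger_force: 0.0
```

Run:
```python
from h import *
s=read_state(); w=grab_frame("wrist"); cv2.imwrite("pics/w2.png",w); b=grab_frame("side"); cv2.imwrite("pics/side2.png",b); t=grab_frame("top"); cv2.imwrite("pics/top2.png",t)
print(s["ee_pos"],s["eef_rot"]); np.savez("w2.npz",p=s["ee_pos"],r=s["eef_rot"])
S=cv2.resize(b[140:284,200:392],(512,384))
im=np.hstack([w,S]); cv2.imwrite("pics/v2.png",cv2.resize(im,(800,300)))
```

```text
[ 0.47777085 -0.11414464  0.35373337] [179.64239649  -0.24126611  14.46895011]
```

View pics/v2.png

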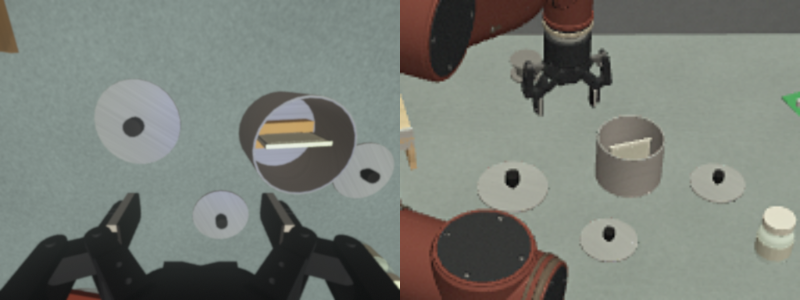

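The lid lies flat with its knob up beside the tin. The wrist half shows the holder's top edge in the tin from about view (258,147) to (332,143). I measure it.

Run:
```python
from h import *
d=np.load("w2.npz"); s=dict(ee_pos=d["p"],eef_rot=d["r"])
for n,f,box in(("wrist","w2",(318,150,432,215)),("top","top2",(312,184,352,224))):
    im=cv2.imread(f"pics/{f}.png"); c=cam(n,s) if n=="wrist" else cam(n)
    x0,y0,x1,y1=box; r=im[y0:y1,x0:x1].astype(int); 
    m=(r.min(2)>(195 if n=="wrist" else 190)); 
    nn,l,st,ce=cv2.connectedComponentsWithStats(m.astype(np.uint8)); i=1+st[1:,4].argmax()
    pts=np.argwhere(l==i)[:,::-1]+[x0,y0]; rc=cv2.minAreaRect(pts.astype(np.float32)); bx=cv2.boxPoints(rc)
    P=onz(c,bx,.078); print(n,"cam",c[2],st[i],rc); print(P[:,:2].round(4),"mean",P.mean(0),[np.linalg.norm(P[k]-P[(k+1)%4]) for k in range(4)])
    e=P[1]-P[0] if np.linalg.norm(P[1]-P[0])>np.linalg.norm(P[2]-P[1]) else P[2]-P[1]
    print("dir",np.degrees(np.arctan2(e[1],e[0])))
w=cv2.imread("pics/w2.png")[110:260,290:450]; t=cv2.imread("pics/top2.png")[180:230,305:360]
cv2.imwrite("pics/c3.png",np.hstack([cv2.resize(w,(480,450),interpolation=0),cv2.resize(t,(320,450),interpolation=0)]))
```

```text
wrist cam [ 0.55803134 -0.0943277   0.32473397] [ 23  32  83   9 358] ((382.01519775390625, 185.78866577148438), (4.730295181274414, 82.25457763671875), 86.98721313476562)
[[ 0.507  -0.1924]
 [ 0.5304 -0.2668]
 [ 0.5261 -0.269 ]
 [ 0.5026 -0.1943]] mean [ 0.5164977  -0.23061618  0.078     ] [np.float64(0.0779582792576362), np.float64(0.004831570535840321), np.float64(0.07840894722220458), np.float64(0.004783635008256289)]
dir -72.53173389225422Traceback (most recent call last):
  File "<stdin>", line 7, in <module>
ValueError: attempt to get argmax of an empty sequence
```

The holder's top edge measures 78 x 4.8 mm as it should, centred at (0.5165,-0.2306) with its long axis at 107.5°, so I need tool yaw 107.5°. I rotate and move over it with the fingers part closed.

Call:
move_arm:
  targets:
    - [30,5,-15,0,0.1248]
    - [30,5,-15,0,0.1248]
    - [30,5,-15,0,0.1248]
    - [30,5,-15,0,0.1248]
    - [30,5,-15,0,0.1248]
    - [30,5,-15,0,0.1248]
    - [30,5,-15,0,0.1248]
    - [30,3.5,-11,0,0.1248]

```text
time_s: 8.35
ee_pos: [0.5161, -0.2251, 0.3493]
eef_rot: [-179.9, -0.0, 72.3]
wrist_force: [-0.1, -0.4, 0.4]
width: 0.0298
finger_force: 0.0
```

Call:
move_arm:
  targets:
    - [30,0,0,-10,0.1248]
    - [30,0,0,-10,0.1248]
    - [30,0,0,-10,0.1248]
    - [30,0,0,-10,0.1248]
    - [30,0,0,0,0.1248]
    - [30,0,0,0,0]
    - [30,0,0,0,0]
    - [30,0,0,0,0]

```text
time_s: 9.02
ee_pos: [0.5159, -0.2249, 0.3103]
eef_rot: [180.0, -0.0, 107.5]
wrist_force: [-0.4, -0.0, 0.1]
width: 0.03
finger_force: 0.0
```

Run:
```python
from h import *
s=read_state(); w=grab_frame("wrist"); cv2.imwrite("pics/w3.png",w); c=cam("wrist",s)
print(s["ee_pos"],s["eef_rot"],s["q"],s["width"])
print("pred",proj(c,[.5165,-.2306,.078]))
m=(w.min(2)>195).astype(np.uint8)
nn,l,st,ce=cv2.connectedComponentsWithStats(m)
for i in range(1,nn):
    if st[i,4]<100: continue
    rc=cv2.minAreaRect(np.argwhere(l==i)[:,::-1].astype(np.float32)); P=onz(c,cv2.boxPoints(rc),.078)
    L=[np.linalg.norm(P[k]-P[(k+1)%4]).round(4) for k in (0,1)]; e=P[1]-P[0] if L[0]>L[1] else P[2]-P[1]
    print(st[i],P.mean(0).round(4),L,np.degrees(np.arctan2(e[1],e[0])))
```

```text
[ 0.51594665 -0.2248574   0.31025177] [ 1.79998303e+02 -7.15992733e-03  1.07464300e+02] [-3.15779025e+01  9.15916632e+00  1.02015756e+02  6.40702830e-03
  6.88293729e+01 -4.90445167e+01] 0.030015158631636008
pred [[254.80264252 216.11747562]]
[253 169   7  90 520] [ 0.5174 -0.2302  0.078 ] [np.float64(0.0046), np.float64(0.0785)] -72.39341652726853
[  0 353  28  31 615] [ 0.3331 -0.4636  0.078 ] [np.float64(0.0267), np.float64(0.0425)] -87.78027859277132
```

Both views agree, at (0.5173,-0.2303) and 17.5°. I descend and grip.

Call:
move_arm:
  targets:
    - [30,1.3,-5.4,-10,0]
    - [30,0,0,-25,0]
    - [30,0,0,-25,0]
    - [30,0,0,-15,0]
    - [30,0,0,-10,0]
    - [30,0,0,-8,0]
    - [30,0,0,0,0]
    - [30,0,0,0,0]

```text
time_s: 9.73
ee_pos: [0.5172, -0.2313, 0.2173]
eef_rot: [180.0, 0.0, 107.6]
wrist_force: [-0.6, 0.1, 0.6]
width: 0.0302
finger_force: 0.0
```

Call:
move_arm:
  targets:
    - [20,0,0,0,0]
    - [12,0,0,0,0]
    - [8,0,0,0,0]
    - [5,0,0,0,0]
    - [2,0,0,0,0]
    - [0,0,0,0,0]
    - [0,0,0,0,0]
    - [0,0,0,0,0]
  squeeze: 60

```text
time_s: 10.4
ee_pos: [0.5175, -0.2313, 0.2182]
eef_rot: [179.9, 0.1, 107.6]
wrist_force: [-1.3, 0.4, 6.3]
width: 0.0043
finger_force: 59.1
```

Call:
move_arm:
  targets:
    - [0,0,0,3,0]
    - [0,0,0,8,0]
    - [0,0,0,15,0]
    - [0,0,0,25,0]
    - [0,0,0,30,0]
    - [0,0,0,30,0]
    - [0,0,0,30,0]
    - [0,0,0,0,0]

```text
time_s: 11.07
ee_pos: [0.5185, -0.232, 0.3658]
eef_rot: [179.6, 0.5, 107.6]
wrist_force: [1.2, -0.8, 0.6]
width: 0.004
finger_force: 59.3
```

Run:
```python
from h import *
s=read_state(); w=grab_frame("wrist"); cv2.imwrite("pics/w4.png",w); t=grab_frame("top"); cv2.imwrite("pics/top4.png",t)
print(s["ee_pos"],s["wrist_force"],s["width"])
c=cam("top"); f=lambda u,v:(u/3.3333+110,v/3.3333+145)
# rack, rough, from the crop seen before
for n,p,z in(("rail L",(129,256),.098),("rail R",(347,187),.098),("endblocks L",(202,244),.09),("endblocks R",(284,219),.09),("board back L",(90,106),.08),("back R",(299,43),.08)):
    print(n,onz(c,f(*p),z)[0].round(4))
```

```text
[ 0.5185018  -0.23197713  0.3658065 ] [ 1.16337055 -0.77150534  0.57905944] 0.0040079017092261165
rail L [0.4707 0.366  0.098 ]
rail R [0.533 0.154 0.098]
endblocks L [0.4814 0.2968 0.09  ]
endblocks R [0.504  0.2167 0.09  ]
board back L [0.6233 0.4119 0.08  ]
back R [0.6826 0.2029 0.08  ]
```

View pics/w4.png

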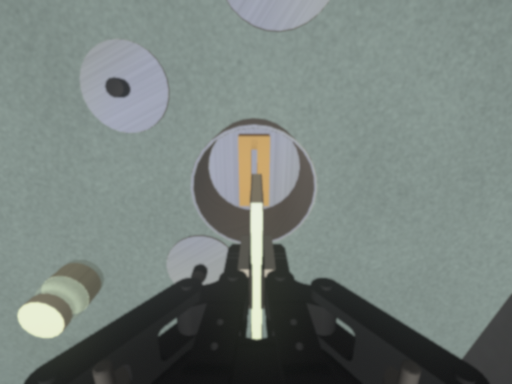

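The wrist view shows the white holder edge held between the fingers from (255,204) to (256,338), with the empty block below in the tin. The rack estimate is slot ≈ (0.495,0.258) and yaw ≈ 16°; the rail measures 221 mm, which fits. I move beside the slot for a close look.

Call:
move_arm:
  targets:
    - [0,0,20,0,0]
    - [0,0,35,0,0]
    - [0,0,38,0,0]
    - [0,0,38,0,0]
    - [0,0,38,0,0]
    - [0,0,38,0,0]
    - [0,0,38,0,0]
    - [0,0,38,0,0]

```text
time_s: 11.83
ee_pos: [0.5158, 0.0537, 0.3561]
eef_rot: [-179.8, -0.1, 107.6]
wrist_force: [1.2, 0.4, -0.2]
width: 0.0045
finger_force: 59.3
```

Call:
move_arm:
  targets:
    - [0,-2,38,0,0]
    - [0,-2,38,0,0]
    - [0,-2,38,0,0]
    - [0,0,25,0,-0.02]
    - [0,0,10,0,0]
    - [0,0,0,0,0]
    - [0,0,0,0,0]
    - [0,0,0,0,0]

```text
time_s: 12.5
ee_pos: [0.5109, 0.1997, 0.3573]
eef_rot: [-179.9, 0.0, 106.4]
wrist_force: [0.2, 0.3, -0.6]
width: 0.0039
finger_force: 59.3
```

Run:
```python
from h import *
s=read_state(); w=grab_frame("wrist"); cv2.imwrite("pics/w5.png",w); print(s["ee_pos"],s["eef_rot"],s["wrist_force"],s["width"]); np.savez("w5.npz",p=s["ee_pos"],r=s["eef_rot"])
c=cam("wrist",s); m=(w.min(2)>195).astype(np.uint8); m[:180]=0
nn,l,st,ce=cv2.connectedComponentsWithStats(m)
for i in range(1,nn):
    if st[i,4]>150: print(st[i],ce[i])
z=s["ee_pos"][2]-.139
print("pred slot",proj(c,[[.495,.258,.09]]))
print("pred rest",proj(c,s["ee_pos"]+np.array([0,0,-.139])))
b=grab_frame("side"); cv2.imwrite("pics/side5.png",b)
cv2.imwrite("pics/v5.png",cv2.resize(w[20:360,120:420],(706,600)[:2] if 0 else (529,600),interpolation=cv2.INTER_CUBIC))
```

```text
[0.51093164 0.19967315 0.35725848] [-1.79894333e+02  3.78746449e-02  1.06428669e+02] [ 0.19532939  0.32583266 -0.60264913] 0.003900291593401387
[ 251  204   11  133 1016] [256.13385827 262.37106299]
pred slot [[258.17122695 128.82136417]]
pred rest [[256.90452073 282.10831766]]
```

View pics/v5.png

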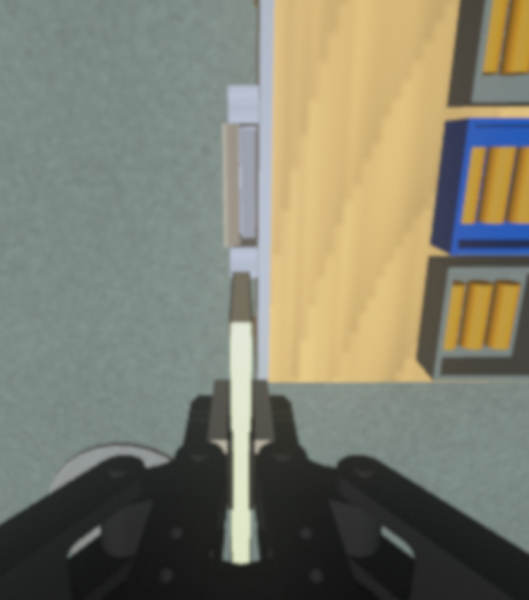

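The crop shows the slot rail: end blocks at crop (243,104) and (244,263), the slot between rows 123 and 249, the back strip's front edge near column 258, and the holder edge at column 241. I measure the edges at subpixel level.

Run:
```python
from h import *
d=np.load("w5.npz"); s=dict(ee_pos=d["p"],eef_rot=d["r"]); c=cam("wrist",s); w=cv2.imread("pics/w5.png"); g=w.astype(int)
for v in(72,80,100,125,150,166,172): print(v,[tuple(int(k) for k in g[v,u]) for u in range(244,276,1)][::1] if v in(80,125) else g[v,244:276].mean(1).round().astype(int))
print("col251",g[60:185,251].mean(1).round().astype(int)); print("col262",g[60:185,262].mean(1).round().astype(int))
```

```text
72 [134 134 136 141 154 174 189 195 196 195 195 196 196 196 196 196 196 196
 196 196 196 191 182 176 184 189 190 190 191 191 190 188]
80 [(138, 143, 130), (137, 142, 129), (137, 142, 129), (141, 145, 133), (152, 153, 141), (174, 167, 156), (194, 180, 171), (201, 186, 176), (202, 186, 177), (202, 186, 177), (201, 186, 177), (202, 186, 177), (202, 186, 177), (202, 186, 177), (202, 186, 177), (202, 187, 178), (202, 186, 177), (202, 187, 178), (202, 187, 179), (202, 187, 178), (201, 187, 178), (200, 185, 177), (194, 181, 174), (194, 181, 173), (200, 186, 178), (204, 189, 181), (205, 190, 181), (204, 189, 181), (203, 190, 182), (197, 190, 187), (179, 192, 202), (152, 193, 218)]
100 [140 149 161 165 158 150 148 146 145 147 153 160 165 165 164 163 165 164
 164 159 149 136 145 171 187 193 193 193 193 193 191 187]
125 [(141, 146, 134), (143, 149, 140), (151, 161, 157), (157, 171, 172), (154, 167, 173), (144, 157, 163), (139, 151, 158), (137, 149, 156), (137, 148, 156), (138, 148, 155), (147, 154, 159), (169, 166, 166), (185, 174, 169), (181, 169, 164), (175, 163, 159), (173, 161, 157), (174, 
[... 1000 characters left out ...]
49 149 148 148 149 149 148 148 149 148 149
 149 149 149 149 149 149 149 149 149 153 165 180 186 188 189 189 187 187
 185 183 183 182 179 170 157 149 141 129 119 114 112 109 107 106 106]
col262 [133 133 134 135 137 138 141 151 169 185 191 194 196 198 198 195 194 193
 193 191 189 189 190 191 192 193 195 196 189 167 143 150 170 172 167 164
 164 164 164 163 164 164 164 164 164 164 164 164 164 164 164 164 164 164
 164 164 164 164 164 164 164 165 164 164 165 164 165 165 164 165 165 164
 164 164 164 164 164 164 164 164 164 165 164 165 165 164 165 164 165 165
 165 164 163 159 143 119 102  99 105 130 162 186 194 197 198 198 195 195
 194 191 191 191 190 187 182 175 165 150 132 123 120 119 118 118 117]
```

Run:
```python
from h import *
d=np.load("w5.npz"); s=dict(ee_pos=d["p"],eef_rot=d["r"]); c=cam("wrist",s); print("cam",c[2])
S=onz(c,[(266.8,75),(266.3,100),(266.2,125),(265.9,150)],.098)
k=S[-1]-S[0]; yaw=np.degrees(np.arctan2(-k[0],k[1])) ; k0=S[-1]-S[0]; k0*=np.sign(k0[1]); yaw=np.degrees(np.arctan2(-k0[0],k0[1])); print("strip yaw",yaw,S[:,:2].round(4))
y=np.radians(16.3); X=np.array([np.cos(y),np.sin(y)]); Y=np.array([-X[1],X[0]])
E=onz(c,[(258,68),(258,89.3),(258,160.3),(258,175.5)],.09)[:,:2]
print("end y",(E@Y).round(4),"mids",(E@Y)[[0,3]].mean(),(E@Y)[[1,2]].mean())
print("strip x",(S[:,:2]@X).round(4)); F=onz(c,[(249,80),(249.8,166)],.09)[:,:2]@X; print("endblock front x",F)
Ft=onz(c,[(254.8,125),(263.8,125)],.076)[:,:2]@X; print("foot x",Ft,Ft.mean())
sx=(S[1:3,:2]@X).mean()-.0045; sy=((E@Y)[[0,3]].mean()+(E@Y)[[1,2]].mean())/2
print("slot",sx*X+sy*Y)
# held holder: top-edge in tool coords
w=cv2.imread("pics/w5.png"); m=(w.min(2)>195).astype(np.uint8); m[:180]=0
p=np.argwhere(m)[:,::-1]; p=p[(p[:,0]>240)&(p[:,0]<270)&(p[:,1]<340)]
for h in(.136,.139,.142):
    zz=s["ee_pos"][2]-h; 
    for v in(204,250,300,336.5):
        q=p[abs(p[:,1]-v)<4]; P=onz(c,(q[:,0].mean(),v),zz)[0]-s["ee_pos"]; print(h,v,"X,Y off",(P[:2]@X).round(4),(P[:2]@Y).round(4))
```

```text
cam [0.48767301 0.27817313 0.32785168]
strip yaw 16.353885676514462 [[0.4896 0.2999]
 [0.4946 0.2822]
 [0.5002 0.2635]
 [0.5061 0.2437]]
end y [0.1563 0.1404 0.0813 0.0673] mids 0.11182818390871613 0.11084480832289974
strip x [0.5541 0.5539 0.5541 0.5541]
endblock front x [0.53991596 0.54012457]
foot x [0.54453221 0.55268093] 0.5486065721293516
slot [0.49616799 0.26108872]
0.136 204 X,Y off -0.0005 0.0413
0.136 250 X,Y off -0.0005 0.0193
0.136 300 X,Y off -0.0004 -0.008
0.136 336.5 X,Y off -0.0002 -0.0305
0.139 204 X,Y off -0.0005 0.0402
0.139 250 X,Y off -0.0005 0.0175
0.139 300 X,Y off -0.0004 -0.0105
0.139 336.5 X,Y off -0.0002 -0.0337
0.142 204 X,Y off -0.0005 0.0391
0.142 250 X,Y off -0.0005 0.0158
0.142 300 X,Y off -0.0004 -0.013
0.142 336.5 X,Y off -0.0002 -0.0368
```

The checks pass: end blocks 89 mm, slot 59 mm, yaw 16.35°, slot centre ≈ (0.496,0.261). The holder sits 0.4 mm off in the grip. Moving above the slot.

Call:
move_arm:
  targets:
    - [0,-5,20,0,0]
    - [0,-5,21,0,0]
    - [0,-5,20.8,0,0]
    - [0,0,0,-15,0]
    - [0,0,0,-15,0]
    - [0,0,0,-5,0]
    - [0,0,0,0,0]
    - [0,0,0,0,0]
  squeeze: 100

```text
time_s: 13.27
ee_pos: [0.4963, 0.2619, 0.3232]
eef_rot: [-180.0, 0.0, 106.4]
wrist_force: [0.8, -0.3, -1.0]
width: 0.0036
finger_force: 97.7
```

Run:
```python
from h import *
s=read_state(); w=grab_frame("wrist"); cv2.imwrite("pics/w6.png",w); print(s["ee_pos"],s["eef_rot"],s["wrist_force"]); np.savez("w6.npz",p=s["ee_pos"],r=s["eef_rot"])
c=cam("wrist",s); y=np.radians(16.35); X=np.array([np.cos(y),np.sin(y)]); Y=np.array([-X[1],X[0]])
print("tcp XY",s["ee_pos"][:2]@X,s["ee_pos"][:2]@Y)
t=grab_frame("side"); cv2.imwrite("pics/s6.png",t)
A=cv2.resize(w[130:280,190:330],(420,450),interpolation=cv2.INTER_CUBIC); B=cv2.resize(t[150:270,120:220],(375,450),interpolation=cv2.INTER_CUBIC)
cv2.imwrite("pics/v6.png",np.hstack([A,B]))
```

```text
[0.49628532 0.26191759 0.32321847] [-1.79969631e+02  5.23624746e-03  1.06389546e+02] [ 0.75223677 -0.31026915 -0.98658782]
tcp XY 0.5499464433849474 0.11161924096601519
```

View pics/v6.png

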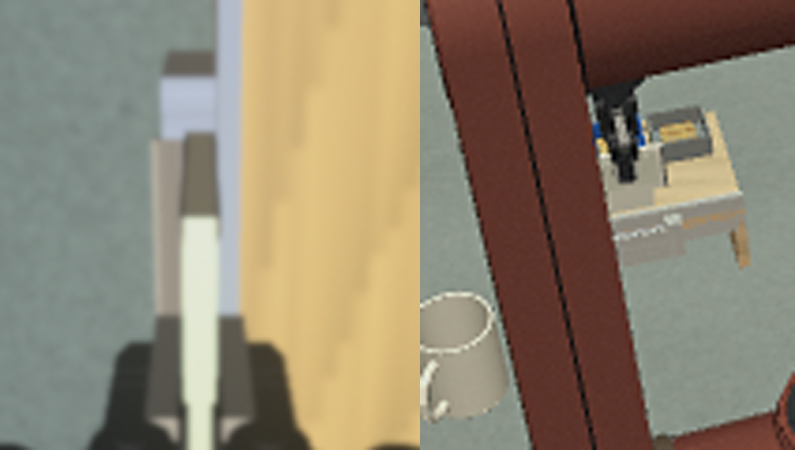

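The wrist crop shows the held plate's lower end edge at columns 183–217 (row 133). Below it are the end block at columns 162–217 and the strip edge at column 217. The arm blocks the side view. I cast these for the final x correction.

Run:
```python
from h import *
d=np.load("w6.npz"); s=dict(ee_pos=d["p"],eef_rot=d["r"]); c=cam("wrist",s); w=cv2.imread("pics/w6.png").astype(int)
y=np.radians(16.35); X=np.array([np.cos(y),np.sin(y)]); Y=np.array([-X[1],X[0]])
for v in(160,170,178,190): print(v,w[v,238:276].mean(1).round().astype(int))
print("col256",w[145:205,256].mean(1).round().astype(int),"col247",w[140:180,247].mean(1).round().astype(int))
f=lambda u,v:(u/3+190-.33,v/3+130-.33)
for n,p,z in(("strip",(217,60),.098),("strip",(217.5,110),.098),("block far top L",(162,78),.09),("block far top",(190,78),.09),("plate bot L",(182.5,134),.133),("plate bot R",(217.5,134),.133),("plate top L",(181.5,216),.183),("top R",(218,216),.183)):
    P=onz(c,f(*p),z)[0][:2]; print(n,(P@X).round(4),(P@Y).round(4))
```

```text
160 [134 134 136 138 147 167 186 195 197 197 197 197 197 198 197 197 197 197
 197 197 197 197 194 189 185 187 190 190 191 191 191 191 190 187 183 182
 179 178]
170 [139 138 136 135 141 157 176 187 190 191 190 191 191 191 191 191 191 191
 191 191 191 191 189 184 183 187 190 191 191 191 192 191 190 186 183 181
 179 177]
178 [138 145 157 164 159 151 148 147 145 145 146 145 131 106  96 103 107 108
 108 109 108 107 105 116 150 179 190 191 191 191 191 191 190 186 182 180
 178 177]
190 [138 144 156 166 164 155 149 147 146 145 143 137 120 102 101 106 108 108
 108 108 108 108 105 110 138 172 188 192 192 192 192 191 189 185 181 179
 177 176]
col256 [132 123 108  99  96  96  95  95  98 109 138 169 187 193 195 197 197 196
 194 194 193 191 189 189 190 191 192 186 167 137 116 109 108 108 107 108
 108 109 108 108 108 108 109 108 108 108 108 108 108 108 108 108 108 108
 108 112 133 176 213 224] col247 [137 139 138 137 135 132 122 108  99  96  95  95  94  96 107 138 169 187
 192 195 197 198 196 194 193 192 190 189 189 189 191 191 193 195 194 186
 170 153 145 144]
strip 0.554 0.1612
strip 0.5542 0.1489
block far top L 0.5403 0.1554
block far top 0.5474 0.1554
plate bot L 0.5463 0.1519
plate bot R 0.5535 0.1519
plate top L 0.5472 0.1525
top R 0.5525 0.1525
```

Call:
move_arm:
  targets:
    - [0,-0.3,-1,0,0]
    - [0,0,0,-6,0]
    - [0,0,0,-6,0]
    - [0,0,0,-4,0]
    - [0,0,0,-3,0]
    - [0,0,0,0,0]
    - [0,0,0,0,0]
    - [0,0,0,0,0]

```text
time_s: 14.03
ee_pos: [0.4958, 0.2618, 0.3042]
eef_rot: [180.0, 0.0, 106.5]
wrist_force: [0.9, 0.2, -0.9]
width: 0.0035
finger_force: 97.7
```

Call:
move_arm:
  targets:
    - [0,0,0,-2,0]
    - [0,0,0,-2,0]
    - [0,0,0,-2,0]
    - [0,0,0,-2,0]
    - [0,0,0,0,0]
    - [0,0,0,0,0]
    - [0,0,0,0,0]
    - [0,0,0,0,0]

```text
time_s: 14.7
ee_pos: [0.4957, 0.2618, 0.2963]
eef_rot: [180.0, -0.0, 106.5]
wrist_force: [0.9, 0.4, 0.7]
width: 0.0035
finger_force: 97.7
```

The tongue is inside the mouth with no side force. Next the foot, then home.

Call:
move_arm:
  targets:
    - [0,0,0,-2,0]
    - [0,0,0,-2,0]
    - [0,0,0,-2,0]
    - [0,0,0,-2,0]
    - [0,0,0,-1,0]
    - [0,0,0,0,0]
    - [0,0,0,0,0]
    - [0,0,0,0,0]

```text
time_s: 15.37
ee_pos: [0.4957, 0.2618, 0.2873]
eef_rot: [-180.0, -0.0, 106.5]
wrist_force: [-0.7, -0.6, 2.2]
width: 0.0036
finger_force: 98.3
```

Call:
move_arm:
  targets:
    - [0,0,0,-1,0]
    - [0,0,0,-1,0]
    - [0,0,0,-1,0]
    - [0,0,0,-1,0]
    - [0,0,0,-1,0]
    - [0,0,0,0,0]
    - [0,0,0,0,0]
    - [0,0,0,0,0]

```text
time_s: 16.03
ee_pos: [0.4958, 0.2618, 0.2824]
eef_rot: [180.0, -0.0, 106.5]
wrist_force: [-2.9, -1.2, 5.7]
width: 0.0036
finger_force: 98.9
```

Call:
move_arm:
  targets:
    - [0,0,0,-1,0]
    - [0,0,0,0,0]
    - [0,0,0,-0.7,0]
    - [0,0,0,0,0]
    - [0,0,0,0,0]
    - [0,0,0,0,0]
    - [0,0,0,0,0]
    - [0,0,0,0,0]

```text
time_s: 16.7
ee_pos: [0.4958, 0.2618, 0.2809]
eef_rot: [180.0, -0.0, 106.5]
wrist_force: [-2.6, -0.4, 6.7]
width: 0.0034
finger_force: 99.0
```

Call:
move_arm:
  targets:
    - [0,0,0,-0.5,0]
    - [0,0,0,0,0]
    - [0,0,0,-0.5,0]
    - [0,0,0,0,0]
    - [0,0,0,0,0]
    - [0,0,0,0,0]
    - [0,0,0,0,0]
    - [0,0,0,0,0]

```text
time_s: 17.37
ee_pos: [0.4958, 0.2618, 0.2803]
eef_rot: [180.0, 0.0, 106.5]
wrist_force: [-3.7, -0.4, 8.6]
width: 0.0037
finger_force: 99.7
```

Call:
move_arm:
  targets:
    - [0,0,0,-0.5,0]
    - [0,0,0,0,0]
    - [0,0,0,-0.3,0]
    - [0,0,0,0,0]
    - [0,0,0,0,0]
    - [0,0,0,0,0]
    - [0,0,0,0,0]
    - [0,0,0,0,0]

```text
time_s: 18.03
ee_pos: [0.4959, 0.2619, 0.2802]
eef_rot: [180.0, 0.0, 106.5]
wrist_force: [-5.6, -1.5, 12.9]
width: 0.0036
finger_force: 100.3
```

Call:
move_arm:
  targets:
    - [0,0,0,-0.4,0]
    - [0,0,0,0,0]
    - [0,0,0,-0.3,0]
    - [0,0,0,0,0]
    - [0,0,0,0,0]
    - [0,0,0,0,0]
    - [0,0,0,0,0]
    - [0,0,0,0,0]

```text
time_s: 18.7
ee_pos: [0.4959, 0.2619, 0.2802]
eef_rot: [180.0, 0.0, 106.5]
wrist_force: [-7.9, -2.8, 17.0]
width: 0.0034
finger_force: 100.9
```

Run:
```python
from h import *
s=read_state(); w=grab_frame("wrist"); cv2.imwrite("pics/w7.png",w); print(s["ee_pos"],s["wrist_force"],s["ft_torque"])
t=grab_frame("top"); cv2.imwrite("pics/t7.png",t)
A=cv2.resize(w[110:260,190:330],(420,450),interpolation=cv2.INTER_CUBIC); B=cv2.resize(t[140:260,110:210],(375,450),interpolation=cv2.INTER_CUBIC)
cv2.imwrite("pics/v7.png",np.hstack([A,B]))
```

```text
[0.49589059 0.26190389 0.28017949] [-7.88716893 -2.80612861 16.97118069] [-0.62496834  1.47450768  0.03453921]
```

View pics/v7.png

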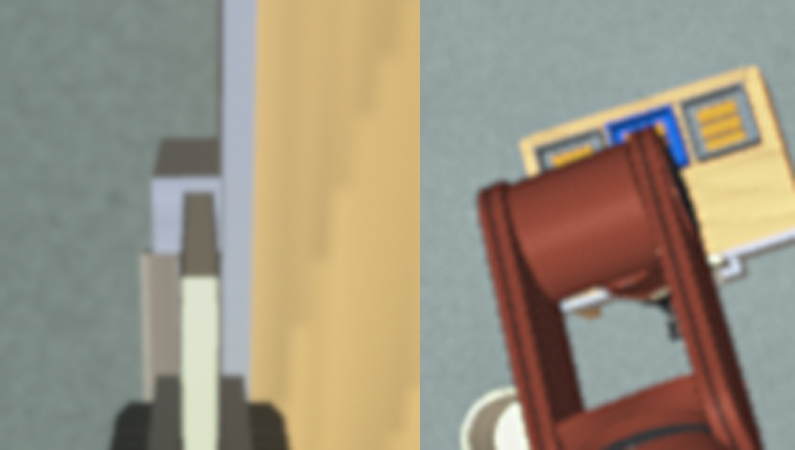

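The wrist crop shows the plate's end standing on the end block at (200,192), between the lip and the back strip. Its top edge is at the same pixel in the gripper as before, so it has not slipped. The height is 0.2802, where 0.280 was expected, and it stays constant while the force rises from 8.6 to 17 N, so the shoulders are home.

```bash
python3 -c "
from workcell import *
print(hand_in())"
```

```text
the job is handed in; nothing more can be done
None
```

The job is handed in, with no verdict returned: the lid lies flat on the bench, knob up and released. The holder is gripped and pressed home in the rack slot at about 17 N, and the mug, jar and spool were not touched.

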